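# Clamp a leaded panel in the soldering jig

## Task

Get the small leaded-glass panel ready for soldering: with a fingertip, gently push it left along the fence until it sits fully home against the jig's end stop, and only then push both wooden cam levers round with a finger, anticlockwise, as far as they go, so that the panel is clamped tight and square against the fence. Push only: do not pick the panel up, and leave the things lying round the jig where they are.

Things in the scene. Friction and masses are not known exactly. Their poses are not given: they have to be found in the camera images.
- jig_corner (a point): inner corner of the fixed clamping jig, on its plywood base (top 9 mm above the table). x points away from the robot, square to the fence; y along the fence to the left, towards the end stop. Beech fence: inner face at x = 0, y 0 to -244 mm. End stop: inner face at y = 0, x 0 to -80 mm. Both 18 mm wide, 20 mm above the base. Base: x -130 to 25, y -258 to 18 mm.
- panel_corner (a point): the far left lower corner of the leaded-glass panel. Home is where this corner meets jig_corner. Its axes are the panel's: x along the 80 mm side, y along the 180 mm side, z up; at home they are parallel to those of jig_corner.
- panel_center (a point): middle of the loose leaded-glass panel, half-way up: a flat rectangle 80 x 180 x 12 mm (its own x, y, z), grey metal frame round clear glass, about 0.3 kg, lying on the jig's base between the fence and the two cams. It starts 20 to 55 mm short of (to the right of) the end stop and 1 to 3 mm off the fence; 6 to 10 mm are free between it and the open cams.
- cam_left (a joint): angle of the left cam lever, rad: 0 = open (lever points to the robot's side of the jig), 1.6 = closed, at its stop (lever points right, nearly along the panel's front edge). Grows anticlockwise seen from above. Starts at 0 to 0.2, has 0.08 N m of friction, stays where left. In the last 0.2 rad the cam bites on the panel: up to about 15 N at the lever's end.
- cam_left_pivot (a point): the left cam's vertical pivot axis, 19.5 mm above the table, half-way up the lever. Its frame turns with the lever: x points from the pivot along the lever to its free end, z up. The cam is a wooden disc, radius 20 mm, set 9 mm off the pivot, 10.5 to 28.5 mm above the table; the bolt head reaches 35 mm. The two pivots are 110 mm apart.
- cam_left_tip (a point): a point on the left cam's lever, 58 mm from the pivot, on its centre line, half-way up (19.5 mm above the table). The lever is a wooden bar 14 mm wide, 10.5 to 28.5 mm above the table, with a round end 17 mm wide, which ends 72 mm from the pivot.
- cam_right (a joint): angle of the right cam lever, rad: 0 = open (lever points to the robot's side of the jig), 1.6 = closed, at its stop (lever points right, nearly along the panel's front edge). Grows anticlockwise seen from above. Starts at 0 to 0.2, has 0.08 N m of friction, stays where left. In the last 0.2 rad the cam bites on the panel: up to about 15 N at the lever's end.
- cam_right_pivot (a point): the right cam's vertical pivot axis, 19.5 mm above the table, half-way up the lever. Its frame turns with the lever: x points from the pivot along the lever to its free end, z up. The cam is a wooden disc, radius 20 mm, set 9 mm off the pivot, 10.5 to 28.5 mm above the table; the bolt head reaches 35 mm. The two pivots are 110 mm apart.
- cam_right_tip (a point): a point on the right cam's lever, 58 mm from the pivot, on its centre line, half-way up (19.5 mm above the table). The lever is a wooden bar 14 mm wide, 10.5 to 28.5 mm above the table, with a round end 17 mm wide, which ends 72 mm from the pivot.
- solder_spool: spool of solder lying on the table by the jig, 67 x 81 x 41 mm, loose; origin under its middle. A bystander.
- flux_brush: thin pale flux brush, 16 x 156 x 8 mm, lying on the table beyond the fence, loose; origin under its middle. A bystander.
- tallow_candle: white candle, 21 x 98 x 21 mm, lying on the table to the right of the jig, loose; origin under its middle. A bystander.

How it is judged:
By the outcome, as a careful person would: the job done as asked, in the order asked, and still so for the second after the job is handed in, with the robot touching nothing.
It also fails if it takes over 48 s, if anything falls off the work surface, if the arm or the gripper's body presses on something with over 40 N, if the wrist force passes 120 N, or if a joint passes its speed limit or range.

## Robot

A 7-joint arm with a two-finger parallel gripper is mounted at the origin on a cart in front of the work surface, level with it; the furniture and walls round the work are solid. World frame = base frame: x ahead of the robot, y to its left, z up, the work surface at z = 0. Lengths are in mm, angles in rad, forces in N, time in s.
With the tool pointing down it reaches from about 400 to 875 mm from the base axis. Payload 4.4 kg.
Tool frame: the origin (TCP) lies where the fingers leave the gripper's body, on its centre line; the fingertips stand 73 mm ahead of it and the grasp point (between the pads) lies 54 mm ahead of it; z points along the fingers, y is the line along which they close (so a half turn about z gives the same grasp; the last joint's range is limited). The gripper opens to 85 mm and grips with 20 to 120 N. Pads are 22 mm wide; open, the fingers measure 114 mm over their backs; the gripper's body (76 mm by 85 mm) begins 54 mm behind the grasp point. The pads swing forward as they close: fully open they stand 13 mm farther back than shut.
Start: joints at [-1.269, 0.628, 0.038, 1.517, -0.027, 0.996, -0.02], TCP at [233.696, 606.55, 303.913] pointing down, gripper open.
Joint ranges: [-3.06, 3.06], [-0.37, 2.12], [-1.25, 1.32], [0.18, 2.47], [-1.1, 4.24], [0.23, 1.98], [-2.94, 2.94]. Speed limits (rad/s): [2.57, 2.57, 3.14, 3.14, 3.14, 3.14, 3.14].

## Interface

Orientations are given as [roll, pitch, yaw] about the fixed x, y, z axes, in that order (R = Rz(yaw) Ry(pitch) Rx(roll)).
In Python, from cell import ctrl gives the robot as it stands.
- The arm moves only by the tool send_rows, never from a script. Its argument "rows" is a list that holds one entry, the list of rows, each a list of 6 numbers: the shift along the tool's x, y, z in cm, then the turn, a rotation vector about the tool's x, y, z in rad. In form: [[[tx, ty, tz, wx, wy, wz], ...]]. A call has 1 to 10 rows; each row is the pose to reach, as a shift and turn from the pose commanded when the call began, along the tool's axes at that moment; what a row does not reach only later rows make up. A row lasts 1/10 s, in which the tool goes at most 50 mm and 8.59 degrees, less where a joint would pass 70% of its speed; a pose out of reach is approached as far as the arm can. A call with a gripper value outside its range is refused whole. "grip" is the closure in counts, from 0 (fully open) to 255 (shut), set as the call begins (left out, the last holds). The fingers move at their own pace and stop on an object; the grip force is fixed at half the most. Time passes only in rows, so rows that repeat a pose let the fingers close. It gives the time, the measured TCP pose, the force, the opening and the grip force at its end, in the units of the state.
- ctrl.read_state(): the state, without advancing time (a new reading comes with each control period).
- ctrl.get_image(name): name is "scene" or "top" or "wrist"; returns a dict with "pixels" (420x560x3 uint8, red, green, blue), "fx", "fy", "cx", "cy" (pixels), "extrinsics" (4x4, takes a point from camera to world coordinates); the wrist camera has in their place "mount" (4x4, takes a point from camera to tool coordinates, whose origin is the TCP and whose axes are the flange's). Camera axes: x right, y up, looking along -z (the intrinsics and any distortion apply to the point x, -y, -z); pixel columns grow to the right and rows downward; lengths in mm; the calibration is good to about 2 mm. A picture is of the moment at which its call begins: read the wrist's pose just before it. There is no depth.
- ctrl.finish_job(): hands the job in; it is judged then, once.
The state is a dict: "clock": time; "qpos": joint angles; "qd": joint speeds; "tau": joint torques, N m; "eef_pos": TCP position; "tool_rot": TCP orientation; "force": force on the tool from outside, world axes, zero at the start; "torque": the same for the moment, N m; "width": finger opening in mm; "gripper_force": force on a finger pad.
Only numpy, scipy, OpenCV 4.12 (cv2) and the standard library are available. Lean on these libraries where they do the work, as an engineer would, in place of code of your own. Each camera call takes 0.05 s, during which the arm holds its last target. There are 200 camera calls.

## Working session

There is one attempt and no reset: what is moved stays moved. The work goes in short steps, Python scripts to look and compute and a tool call to move; the robot and the scene stay as the last step left them, time stands still between calls to the robot, and variables do not carry over. Pictures are saved under pics/ and viewed, at most 10 in all, crops included, and the job is handed in when it is done.

Besides the shell and the picture viewer there is one more tool, called after ">>>" as a command line: name --argument value ..., lists and objects as JSON in quotes. send_rows: Moves the arm, as the interface text tells. Its arguments: {"type":"object","properties":{"rows":{"type":"array","items":{"type":"array","items":{"type":"array","items":{"type":"number"}}}},"grip":{"type":"number"}},"required":["rows"]}

```bash
mkdir -p pics; python3 - <<'E'
from cell import ctrl
import cv2,numpy as np
s=ctrl.read_state();print({k:np.round(v,3).tolist() for k,v in s.items()})
for n in("scene","top"):
    d=ctrl.get_image(n);cv2.imwrite(f"pics/{n}0.png",d["pixels"][:,:,::-1]);print(n,d["fx"],d["fy"],d["cx"],d["cy"],np.round(d["extrinsics"],4).tolist(),d.keys())
E
```

```text
{'clock': 0.0, 'qpos': [-1.269, 0.629, 0.038, 1.518, -0.027, 0.996, -0.02], 'qd': [-0.001, 0.001, 0.001, -0.001, 0.001, -0.0, -0.0], 'tau': [-0.0, -56.34, 1.226, -19.345, 0.011, 0.01, 0.0], 'eef_pos': [233.481, 606.096, 302.986], 'tool_rot': [-3.14, 0.0, 2.774], 'force': [0.431, 0.347, 0.422], 'torque': [0.017, -0.018, 0.03], 'gripper_force': 0.0, 'width': 85.687}
scene 505.4431147467308 505.4431147467308 280.3655673276383 207.42951268381225 [[-0.8541, 0.3483, -0.3862, 152.9597], [-0.5196, -0.5413, 0.661, 309.0385], [0.0212, 0.7653, 0.6433, 690.3551], [0.0, 0.0, 0.0, 1.0]] dict_keys(['pixels', 'fx', 'fy', 'cx', 'cy', 'extrinsics'])
top 444.6345661303605 444.6345661303605 280.58957697034015 205.19872249967761 [[-0.0265, 0.9976, -0.0642, 512.1899], [-0.9993, -0.0281, -0.0239, -371.2327], [-0.0256, 0.0635, 0.9977, 884.8973], [0.0, 0.0, 0.0, 1.0]] dict_keys(['pixels', 'fx', 'fy', 'cx', 'cy', 'extrinsics'])
```

View pics/top0.png

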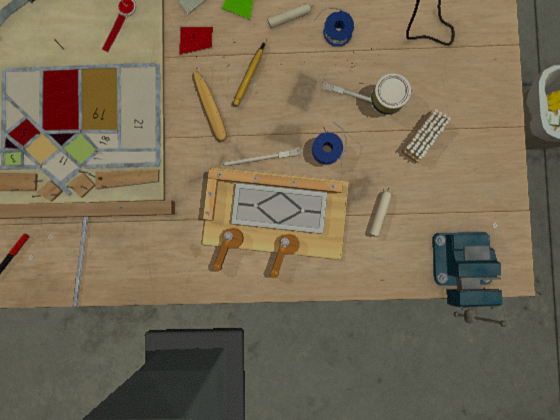

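View pics/scene0.png

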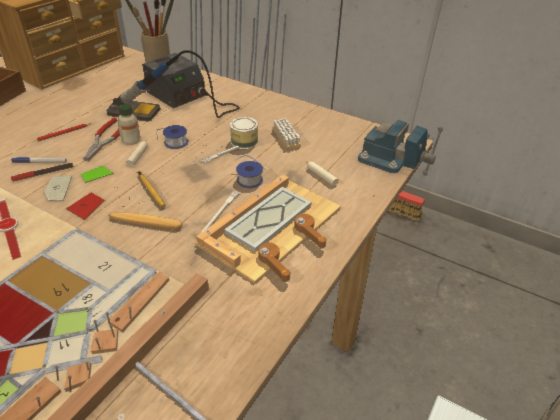

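The top view shows the jig at about (203-348, 170-260), the panel at (232-326, 184-232), pivots near (230,237) and (286,242), and lever ends near (217,266) and (274,272). The spool is at (327,148), the brush at (262,157) and the candle at (380,213). I'll zoom in for exact pixels.

```bash
cat > h.py <<'E'
from cell import ctrl
import cv2,numpy as np
from scipy.spatial.transform import Rotation as Ro
def cam(n):
    s=ctrl.read_state(); d=ctrl.get_image(n)
    if n=="wrist":
        T=np.eye(4);T[:3,:3]=Ro.from_euler("xyz",s["tool_rot"]).as_matrix();T[:3,3]=s["eef_pos"]
        d["extrinsics"]=T@np.array(d["mount"])
    return d
def ray(d,uv,z):
    E=np.array(d["extrinsics"]);v=E[:3,:3]@np.array([(uv[0]-d["cx"])/d["fx"],-(uv[1]-d["cy"])/d["fy"],-1.])
    return (E[:3,3]+v*(z-E[2,3])/v[2])[:2]
E
python3 - <<'E'
from h import *
d=cam("top");c=d["pixels"][160:280,195:355,::-1]
z=cv2.resize(c,None,fx=5,fy=5,interpolation=cv2.INTER_CUBIC)
for i in range(0,160,20): cv2.putText(z,str(195+i),(i*5,10),0,.4,(0,0,0)); cv2.line(z,(i*5,0),(i*5,600),(255,255,255),1)
for i in range(0,120,20): cv2.putText(z,str(160+i),(0,i*5+10),0,.4,(0,0,0)); cv2.line(z,(0,i*5),(800,i*5),(255,255,255),1)
cv2.imwrite("pics/zoom.png",z)
E
```

```text
(no output)
```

View pics/zoom.png

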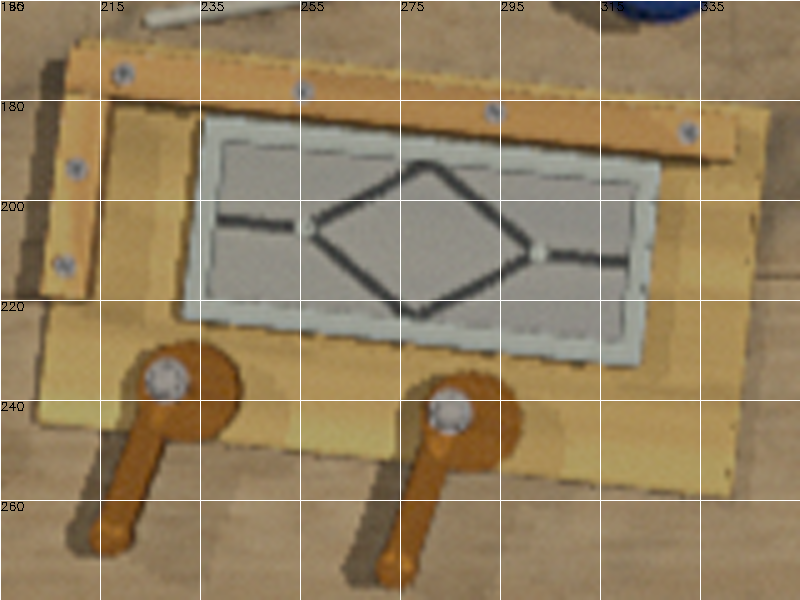

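```bash
python3 - <<'E'
from h import *
d=cam("top")
P=dict(jc=(108,97,29),fenceR=(735,162,29),stopN=(90,298,29),FL=(203,117,21),FR=(660,160,21),NR=(638,366,21),NL=(182,320,21),baseFR=(770,108,9),baseNR=(732,497,9),baseNL=(37,420,9),pL=(166,379,35),pR=(450,411,35),tL=(111,535,28.5),tR=(397,567,28.5))
W={k:ray(d,(195+x/5,160+y/5),z) for k,(x,y,z) in P.items()}
f=W["fenceR"]-W["jc"];yaw=np.arctan2(f[0],-f[1]);print("fence len",np.hypot(*f),"jig yaw",yaw)
print("panel yaw",[np.arctan2(*(W[a]-W[b])*np.array([1,1])) for a,b in (("FR","FL"),)], np.hypot(*(W["FR"]-W["FL"])),np.hypot(*(W["NL"]-W["FL"])),"piv",np.hypot(*(W["pR"]-W["pL"])))
y=np.array([-f[0],-f[1]])/np.hypot(*f);x=np.array([y[1],-y[0]])
for k,p in W.items(): q=p-W["jc"];print(k,np.round(p,1),"jig",round(q@x,1),round(q@y,1))
m=d["mount"] if "mount" in d else ctrl.get_image("wrist")["mount"];print(np.round(m,3).tolist())
E
```

```text
fence len 244.1352806413618 jig yaw -0.1329879900656995
panel yaw [np.float64(-3.018238095174314)] 179.33419239974825 79.83826131690975 piv 109.35630120112563
jc [ 621.  -227.7] jig 0.0 0.0
fenceR [ 588.6 -469.7] jig -0.0 -244.1
stopN [ 543.1 -219.4] jig -78.4 -2.1
FL [ 613.  -263.6] jig -3.1 -36.6
FR [ 591.  -441.5] jig -1.4 -215.9
NR [ 511.2 -430.4] jig -81.9 -215.5
NL [ 533.8 -253.8] jig -83.0 -37.4
baseFR [ 611.4 -486.5] jig 24.8 -257.8
baseNR [ 459.2 -466.2] jig -128.7 -257.8
baseNL [ 496.2 -194. ] jig -128.1 16.8
pL [ 511.1 -249.1] jig -106.1 -35.8
pR [ 496.  -357.4] jig -106.7 -145.1
tL [ 451.8 -225.8] jig -167.9 -20.6
tR [ 437.  -335.4] jig -168.1 -131.2
[[-0.001, 0.957, 0.29, 74.367], [1.0, 0.001, 0.0, 1.094], [0.0, 0.29, -0.957, -70.036], [0.0, 0.0, 0.0, 1.0]]
```

```bash
cat >> h.py <<'E'
JC=np.array([621.,-227.7]);YAW=-.133
X=np.array([np.cos(YAW),np.sin(YAW)]);Y=np.array([-X[1],X[0]])
def world(jx,jy): return JC+jx*X+jy*Y
def jig(p): q=np.array(p[:2])-JC;return np.round([q@X,q@Y],1)
def go(x,y,z,yaw=None):
    "row (cm, rad) from the present pose to world x,y,z, tool down"
    s=ctrl.read_state();R=Ro.from_euler("xyz",s["tool_rot"]);t=R.inv().apply(np.array([x,y,z])-s["eef_pos"])/10
    yaw=YAW+np.pi if yaw is None else yaw
    w=(R.inv()*Ro.from_euler("xyz",[np.pi,0,yaw])).as_rotvec()
    print(np.round(t,2).tolist(),np.round(w,3).tolist())
def st():
    s=ctrl.read_state();print(s["clock"],"jig",jig(s["eef_pos"]),np.round(s["eef_pos"],1),"rot",np.round(s["tool_rot"],3),"F",np.round(s["force"],1),"q",np.round(s["qpos"],2),s["width"])
E
python3 - <<'E'
from h import *
print(world(-42,-248));go(500,100,280);go(*world(-42,-248),180)
E
```

```text
[ 546.48407811 -467.9402493 ]
[-43.06, -37.67, 2.38] [-0.001, -0.0, -0.235]
[-67.82, -88.98, 12.42] [-0.001, -0.0, -0.235]
```

>>> send_rows --rows '[[[-43, -37.7, 2.3, 0, 0, -0.235], [-43, -37.7, 2.3, 0, 0, -0.235], [-43, -37.7, 2.3, 0, 0, -0.235], [-43, -37.7, 2.3, 0, 0, -0.235], [-43, -37.7, 2.3, 0, 0, -0.235], [-43, -37.7, 2.3, 0, 0, -0.235], [-43, -37.7, 2.3, 0, 0, -0.235], [-43, -37.7, 2.3, 0, 0, -0.235], [-67.8, -89, 6.4, 0, 0, -0.235], [-67.8, -89, 6.4, 0, 0, -0.235]]]' --grip 255

```text
clock: 1.25
eef_pos: [437.3, 152.4, 281.3]
tool_rot: [3.141, 0.001, 3.009]
force: [1.4, 0.1, 1.0]
width: 0.3
gripper_force: 0.0
```

```bash
python3 - <<'E'
from h import *
st();go(*world(-42,-248),200)
E
```

```text
1.25 jig [-232.5  352.4] [437.3 152.4 281.3] rot [3.141e+00 1.000e-03 3.009e+00] F [1.4 0.1 1. ] q [-0.39  0.4  -0.01  2.05  0.01  0.7   1.03] 0.3009868496278209
[-19.04, -60.04, 8.13] [0.0, 0.001, -0.0]
```

>>> send_rows --rows '[[[-19, -60, 8.1, 0, 0, 0], [-19, -60, 8.1, 0, 0, 0], [-19, -60, 8.1, 0, 0, 0], [-19, -60, 8.1, 0, 0, 0], [-19, -60, 8.1, 0, 0, 0], [-19, -60, 8.1, 0, 0, 0], [-19, -60, 8.1, 0, 0, 0], [-19, -60, 8.1, 0, 0, 0], [-19, -60, 8.1, 0, 0, 0], [-19, -60, 8.1, 0, 0, 0]]]'

```text
clock: 2.25
eef_pos: [522.5, -336.2, 217.1]
tool_rot: [3.141, 0.0, 3.009]
force: [0.4, -0.7, 0.3]
width: -0.1
gripper_force: 0.0
```

```bash
python3 - <<'E'
from h import *
st();go(*world(-42,-248),140)
E
```

```text
2.25 jig [ -83.3 -120.6] [ 522.5 -336.2  217.1] rot [3.141 0.    3.009] F [ 0.4 -0.7  0.3] q [ 0.54  0.69 -0.02  1.68  0.02  0.77  1.95] -0.14205026029367984
[-4.13, -12.74, 7.71] [0.0, 0.0, -0.0]
```

>>> send_rows --rows '[[[-4.1, -12.7, 2, 0, 0, 0], [-4.1, -12.7, 4, 0, 0, 0], [-4.1, -12.7, 7.7, 0, 0, 0], [-4.1, -12.7, 7.7, 0, 0, 0], [-4.1, -12.7, 7.7, 0, 0, 0], [-4.1, -12.7, 7.7, 0, 0, 0]]]'

```text
clock: 2.85
eef_pos: [547.1, -463.8, 141.1]
tool_rot: [3.14, 0.001, 3.01]
force: [-0.5, 0.6, 0.2]
width: 0.1
gripper_force: 0.0
```

```bash
python3 - <<'E'
from h import *
st();go(*world(-42,-248),87)
for n in("wrist","scene"):
  d=cam(n);p=d["pixels"][:,:,::-1]
  if n=="scene":p=cv2.resize(p[160:300,180:360],None,fx=3,fy=3)
  cv2.imwrite(f"pics/{n}1.png",p)
E
```

```text
2.85 jig [ -41.9 -243.8] [ 547.1 -463.8  141.1] rot [3.14e+00 1.00e-03 3.01e+00] F [-0.5  0.6  0.2] q [ 0.68  0.9  -0.03  1.42  0.03  0.81  2.08] 0.10498220238808427
[0.01, -0.43, 5.41] [0.001, 0.001, 0.002]
```

View pics/wrist1.png

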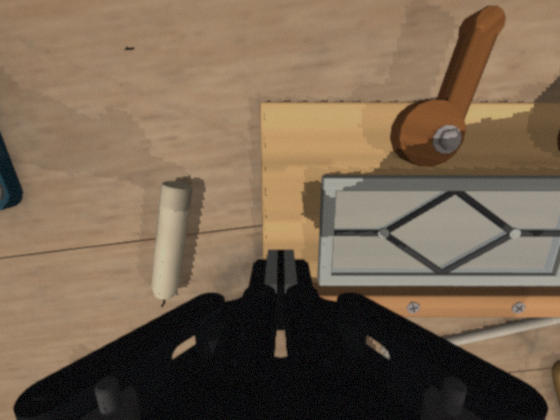

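The wrist view shows the closed fingertips at about (283,255), over the base right of the panel's right edge (u≈320), with the candle at (172,240) clear. I'll descend and watch the force.

>>> send_rows --rows '[[[0, -0.2, 2, 0, 0, 0], [0, -0.2, 3.5, 0, 0, 0], [0, -0.2, 4.2, 0, 0, 0], [0, -0.2, 4.4, 0, 0, 0]]]'

```text
clock: 3.35
eef_pos: [545.3, -466.4, 94.6]
tool_rot: [3.14, -0.003, 3.009]
force: [-0.5, 0.8, -0.1]
width: -0.1
gripper_force: 0.0
```

```bash
python3 - <<'E'
from h import *
st();go(*world(-42,-248),88)
d=cam("wrist");cv2.imwrite("pics/w2.png",d["pixels"][:,:,::-1])
m=np.array(d["mount"])
for p in ((0,0,73),(11,0,73),(-11,0,73),(0,14.5,73),(0,-14.5,73)):
  c=np.linalg.inv(m)@np.array([*p,1]);print(p,d["cx"]+d["fx"]*c[0]/-c[2],d["cy"]+d["fy"]*-c[1]/-c[2])
E
```

```text
3.35 jig [ -43.4 -246.7] [ 545.3 -466.4   94.6] rot [ 3.140e+00 -3.000e-03  3.009e+00] F [-0.5  0.8 -0.1] q [ 0.68  0.97 -0.03  1.43  0.03  0.74  2.08] -0.09873816403623527
[-0.14, -0.13, 0.66] [0.002, -0.003, 0.0]
(0, 0, 73) 278.3264313317837 264.89331218625495
(11, 0, 73) 278.2585628619373 245.9276046542352
(-11, 0, 73) 278.3916198754251 283.1101197250237
(0, 14.5, 73) 305.45170330353864 264.86164765719707
(0, -14.5, 73) 251.2030203016901 264.92497454295335
```

View pics/w2.png

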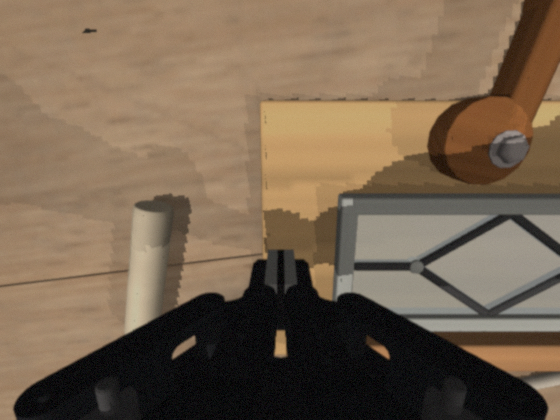

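Now descending to 88 mm TCP height (tip 15 mm), then approaching in small steps.

>>> send_rows --rows '[[[0, 0, 0.6, 0, 0, 0], [0, 0.5, 0.6, 0, 0, 0], [0, 1, 0.6, 0, 0, 0], [0, 1.5, 0.6, 0, 0, 0], [0, 2, 0.6, 0, 0, 0], [0, 2.5, 0.6, 0, 0, 0], [0, 3, 0.6, 0, 0, 0], [0, 3.4, 0.6, 0, 0, 0], [0, 3.8, 0.6, 0, 0, 0]]]'

```text
clock: 4.3
eef_pos: [551.0, -430.3, 90.8]
tool_rot: [-3.14, 0.001, 3.008]
force: [-0.3, -3.4, 1.6]
width: -0.0
gripper_force: 1.4
```

```bash
python3 - <<'E'
from h import *
st()
d=cam("top");z=cv2.resize(d["pixels"][160:280,195:355,::-1],None,fx=5,fy=5,interpolation=cv2.INTER_CUBIC);cv2.imwrite("pics/t2.png",z)
E
```

```text
4.3 jig [ -42.5 -210.1] [ 551.  -430.3   90.8] rot [-3.140e+00  1.000e-03  3.008e+00] F [-0.3 -3.4  1.6] q [ 0.63  0.95 -0.02  1.5   0.03  0.69  2.04] -0.00017751056054090907
```

View pics/t2.png

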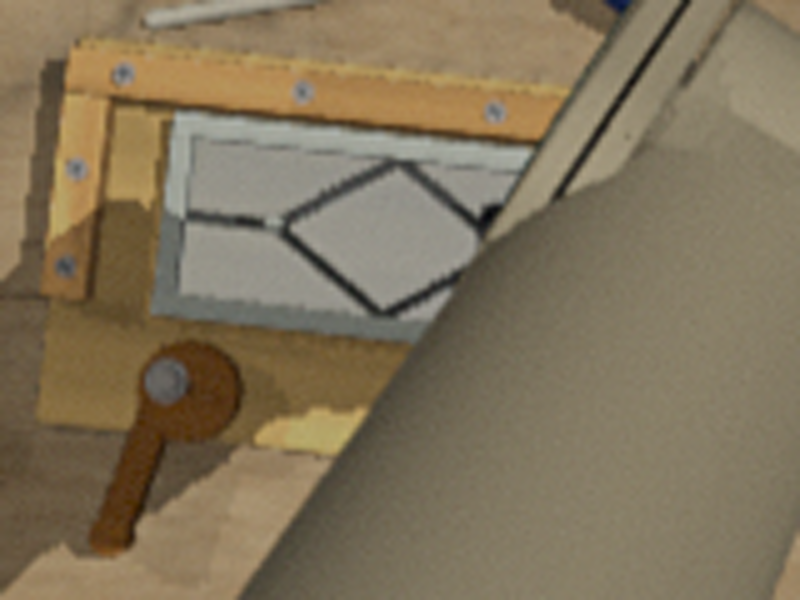

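The panel has moved about 11 mm and stays parallel to the fence; its far left corner is at (175,113) in the crop and the stop's inner edge is at u≈105. I'll continue gently.

>>> send_rows --rows '[[[0, 0.2, 0.2, 0, 0, 0], [0, 0.5, 0.3, 0, 0, 0], [0, 0.8, 0.3, 0, 0, 0], [0, 1.1, 0.3, 0, 0, 0], [0, 1.4, 0.3, 0, 0, 0], [0, 1.6, 0.3, 0, 0, 0], [0, 1.8, 0.3, 0, 0, 0], [0, 1.9, 0.3, 0, 0, 0]]]'

```text
clock: 5.15
eef_pos: [553.6, -410.5, 87.4]
tool_rot: [3.141, -0.0, 3.009]
force: [0.1, -4.6, 1.4]
width: 0.1
gripper_force: 1.9
```

```bash
cat >> h.py <<'E'
def panel():
    "light frame's left edge in the top view, as jig coords at z=21"
    d=cam("top");cv2.imwrite("pics/t.png",d["pixels"][:,:,::-1])
    h=cv2.cvtColor(d["pixels"],cv2.COLOR_RGB2HSV);m=((h[...,1]<60)&(h[...,2]>70)).astype(np.uint8)
    for jx in (-10,-25,-40,-55,-70):   # walk along y at each jx
        E=np.linalg.inv(d["extrinsics"]);prof=[]
        for jy in np.arange(5,-60,-.5):
            c=E@np.array([*world(jx,jy),21,1]);u=d["cx"]+d["fx"]*c[0]/-c[2];v=d["cy"]+d["fy"]*c[1]/c[2]
            prof.append((jy,cv2.getRectSubPix(h[...,1],(1,1),(float(u),float(v)))[0,0]))
        prof=np.array(prof);i=np.where(prof[:,1]<70)[0];print(jx,"panel left edge y",prof[i[0],0] if len(i) else None)
E
python3 - <<'E'
from h import *
st();panel()
E
```

```text
5.15 jig [ -42.5 -190.2] [ 553.6 -410.5   87.4] rot [ 3.141 -0.     3.009] F [ 0.1 -4.6  1.4] q [ 0.61  0.94 -0.02  1.53  0.03  0.67  2.02] 0.07410591554612492
-10 panel left edge y -4.0
-25 panel left edge y -4.0
-40 panel left edge y -4.0
-55 panel left edge y -4.5
-70 panel left edge y -4.5
```

>>> send_rows --rows '[[[0, 0.1, 0, 0, 0, 0], [0, 0.2, 0, 0, 0, 0], [0, 0.25, 0, 0, 0, 0]]]'

```text
clock: 5.5
eef_pos: [553.9, -408.3, 87.4]
tool_rot: [3.142, -0.0, 3.009]
force: [-1.6, -4.3, 2.7]
width: -0.5
gripper_force: 1.9
```

>>> send_rows --rows '[[[0, 0.1, 0, 0, 0, 0], [0, 0.1, 0, 0, 0, 0]]]'

```text
clock: 5.7
eef_pos: [554.0, -407.2, 87.4]
tool_rot: [3.141, -0.0, 3.009]
force: [-0.1, -2.7, 2.1]
width: 0.0
gripper_force: 1.6
```

>>> send_rows --rows '[[[0, 0.1, 0, 0, 0, 0], [0, 0.1, 0, 0, 0, 0]]]'

```text
clock: 5.9
eef_pos: [554.1, -406.2, 87.4]
tool_rot: [3.141, -0.0, 3.009]
force: [-0.3, -3.5, 1.6]
width: 0.1
gripper_force: 1.7
```

Still sliding with no rise in force.

>>> send_rows --rows '[[[0, 0.1, 0, 0, 0, 0], [0, 0.1, 0, 0, 0, 0]]]'

```text
clock: 6.1
eef_pos: [554.1, -406.1, 87.4]
tool_rot: [-3.141, 0.0, 3.008]
force: [-0.2, -5.1, 1.0]
width: -0.2
gripper_force: 2.5
```

```bash
python3 - <<'E'
from h import *
st();panel()
E
```

```text
6.1 jig [ -42.6 -185.7] [ 554.1 -406.1   87.4] rot [-3.141  0.     3.008] F [-0.2 -5.1  1. ] q [ 0.6   0.94 -0.02  1.54  0.02  0.66  2.01] -0.2110219519594975
-10 panel left edge y 0.0
-25 panel left edge y 0.5
-40 panel left edge y 0.5
-55 panel left edge y 0.5
-70 panel left edge y 0.5
```

>>> send_rows --rows '[[[0, 0.1, 0, 0, 0, 0], [0, 0.15, 0, 0, 0, 0], [0, 0.15, 0, 0, 0, 0]]]'

```text
clock: 6.45
eef_pos: [554.2, -405.9, 87.4]
tool_rot: [-3.139, 0.001, 3.008]
force: [0.6, -7.0, -0.8]
width: 0.2
gripper_force: 3.6
```

```bash
python3 - <<'E'
from h import *
st();panel()
E
```

```text
6.45 jig [ -42.6 -185.5] [ 554.2 -405.9   87.4] rot [-3.139e+00  1.000e-03  3.008e+00] F [ 0.6 -7.  -0.8] q [ 0.6   0.94 -0.02  1.54  0.03  0.66  2.01] 0.18601263157890705
-10 panel left edge y 0.0
-25 panel left edge y 0.5
-40 panel left edge y 0.5
-55 panel left edge y 0.5
-70 panel left edge y 0.5
```

The panel is home: the tool stopped advancing and the force rose to 7 N. Next I back off, lift, and go to the front edge between the cams to nudge the panel square to the fence, so that the cams will not twist it.

>>> send_rows --rows '[[[0, -1, 0, 0, 0, 0], [0, -2.5, -1, 0, 0, 0], [0, -2.5, -5, 0, 0, 0], [3, 2.5, -5.5, 0, 0, 0], [6.1, 7, -5.5, 0, 0, 0], [6.1, 9.3, -5.5, 0, 0, 0], [6.1, 9.3, -5.5, 0, 0, 0], [6.1, 9.3, -5.5, 0, 0, 0]]]'

```text
clock: 7.3
eef_pos: [506.8, -301.7, 142.3]
tool_rot: [3.14, -0.001, 3.012]
force: [0.6, -0.9, 0.4]
width: 0.1
gripper_force: 0.0
```

```bash
python3 - <<'E'
from h import *
st();go(*world(-105,-92),88);d=cam("wrist");cv2.imwrite("pics/w3.png",d["pixels"][:,:,::-1])
E
```

```text
7.3 jig [-103.4  -88.4] [ 506.8 -301.7  142.3] rot [ 3.140e+00 -1.000e-03  3.012e+00] F [ 0.6 -0.9  0.4] q [ 0.5   0.76 -0.01  1.82  0.01  0.57  1.92] 0.1354090651297466
[0.16, -0.37, 5.43] [0.002, -0.001, 0.003]
```

View pics/w3.png

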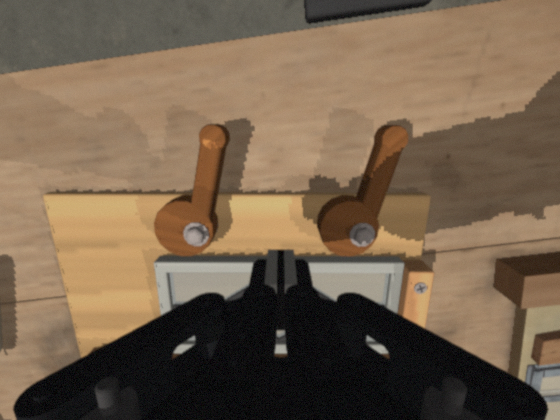

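The wrist view shows the panel's end against the stop (u≈405) and the finger centred in the gap between the two cams, at (183,225) and (348,225). I'll descend and nudge.

>>> send_rows --rows '[[[0.3, -0.3, 2, 0, 0, 0], [0.3, -0.3, 4.5, 0, 0, 0], [0.3, -0.3, 5.5, 0, 0, 0], [0, -0.3, 5.5, 0, 0, 0], [-0.4, -0.3, 5.5, 0, 0, 0], [-0.7, -0.3, 5.5, 0, 0, 0], [-0.9, -0.3, 5.5, 0, 0, 0]]]'

```text
clock: 8.05
eef_pos: [516.1, -308.2, 88.5]
tool_rot: [-3.141, 0.002, 3.009]
force: [0.2, 0.8, 0.2]
width: 0.2
gripper_force: 0.0
```

>>> send_rows --rows '[[[-0.1, 0, 0, 0, 0, 0], [-0.2, 0, 0, 0, 0, 0], [-0.2, 0, 0, 0, 0, 0]]]'

```text
clock: 8.35
eef_pos: [517.1, -308.1, 87.7]
tool_rot: [-3.141, 0.0, 3.009]
force: [0.8, 0.7, -0.4]
width: 0.1
gripper_force: 0.0
```

>>> send_rows --rows '[[[-0.1, 0, 0, 0, 0, 0], [-0.1, 0, 0, 0, 0, 0]]]'

```text
clock: 8.55
eef_pos: [517.9, -308.2, 87.5]
tool_rot: [3.142, 0.0, 3.009]
force: [-0.4, -0.7, 0.7]
width: -0.3
gripper_force: 0.0
```

```bash
python3 - <<'E'
from h import *
st()
E
```

```text
8.55 jig [-91.5 -93.5] [ 517.9 -308.2   87.5] rot [3.142 0.    3.009] F [-0.4 -0.7  0.7] q [ 0.5   0.86 -0.01  1.8   0.01  0.49  1.91] -0.2898449012536576
```

>>> send_rows --rows '[[[-0.1, 0, 0, 0, 0, 0], [-0.2, 0, 0, 0, 0, 0], [-0.2, 0, 0, 0, 0, 0]]]'

```text
clock: 8.85
eef_pos: [518.3, -308.4, 87.3]
tool_rot: [3.141, -0.003, 3.008]
force: [-4.9, 1.0, 4.6]
width: -0.0
gripper_force: 2.5
```

>>> send_rows --rows '[[[-0.1, 0, 0, 0, 0, 0], [-0.1, 0, 0, 0, 0, 0]]]'

```text
clock: 9.05
eef_pos: [520.2, -308.7, 87.3]
tool_rot: [3.142, -0.001, 3.008]
force: [-2.9, 0.4, 1.4]
width: 0.3
gripper_force: 1.7
```

>>> send_rows --rows '[[[-0.1, 0, 0, 0, 0, 0], [-0.1, 0, 0, 0, 0, 0]]]'

```text
clock: 9.25
eef_pos: [521.4, -308.8, 87.3]
tool_rot: [3.141, -0.001, 3.009]
force: [-5.2, 0.2, 1.7]
width: -0.1
gripper_force: 2.3
```

Contact at about x=-91, and it is now sliding. I'll go on until it stops.

>>> send_rows --rows '[[[-0.1, 0, 0, 0, 0, 0], [-0.1, 0, 0, 0, 0, 0]]]'

```text
clock: 9.45
eef_pos: [521.5, -308.8, 87.3]
tool_rot: [3.141, -0.003, 3.008]
force: [-6.5, 0.6, 4.3]
width: 0.2
gripper_force: 3.2
```

>>> send_rows --rows '[[[-0.1, 0, 0, 0, 0, 0], [-0.1, 0, 0, 0, 0, 0]]]'

```text
clock: 9.65
eef_pos: [521.7, -308.8, 87.2]
tool_rot: [3.141, -0.005, 3.008]
force: [-7.8, 0.8, 4.8]
width: -0.1
gripper_force: 4.1
```

```bash
python3 - <<'E'
from h import *
st();panel();go(*world(-104,-92),88)
E
```

```text
9.65 jig [-87.7 -93.6] [ 521.7 -308.8   87.2] rot [ 3.141 -0.005  3.008] F [-7.8  0.8  4.8] q [ 0.49  0.86 -0.01  1.78  0.01  0.5   1.91] -0.1079289100367615
-10 panel left edge y 3.5
-25 panel left edge y 5.0
-40 panel left edge y 5.0
-55 panel left edge y 5.0
-70 panel left edge y 5.0
[1.63, 0.16, -0.07] [0.001, -0.005, -0.0]
```

The panel is against the fence: the tool stopped and the force rose to about 8 N. I'll back off and lift towards the right lever's start, and compute the sweep.

```bash
cat >> h.py <<'E'
PIV=dict(L=np.array([-106.4,-35.8]),R=np.array([-106.4,-145.3]))
def fin(c,phi,gap=0,r=55):
    u=np.array([-np.cos(phi),-np.sin(phi)]);n=np.array([-np.sin(phi),np.cos(phi)])
    return PIV[c]+r*u+(7+5.5*abs(np.cos(phi))+7.7*abs(np.sin(phi))+gap)*n
def sweep(c,phis,gap=0):
    "tool rows (cm) from the present pose; tool x=-jig x, tool y=jig y"
    p=jig(ctrl.read_state()["eef_pos"])
    for f in phis: q=(fin(c,f,gap)-p)/10;print(round(f,2),[round(-q[0],2),round(q[1],2)])
E
python3 - <<'E'
from h import *
print(fin("R",-.22,12),fin("L",-.24,12))
sweep("R",[-.22],12)
E
```

```text
[-154.38995725 -107.87738518] [-153.60227643    2.69615184]
-0.22 [np.float64(6.67), np.float64(-1.43)]
```

>>> send_rows --rows '[[[0.8, 0, 0, 0, 0, 0], [1.5, 0, -2, 0, 0, 0], [2.5, -0.5, -5, 0, 0, 0], [6.9, -1.4, -5, 0, 0, 0], [6.9, -1.4, -5, 0, 0, 0], [6.9, -1.4, -5, 0, 0, 0]]]'

```text
clock: 10.3
eef_pos: [453.9, -314.4, 138.0]
tool_rot: [-3.141, 0.003, 3.008]
force: [-0.1, -0.5, -0.1]
width: -0.1
gripper_force: 0.0
```

```bash
python3 - <<'E'
from h import *
st();go(*world(*fin("R",-.22,12)),88);panel();d=cam("wrist");cv2.imwrite("pics/w4.png",d["pixels"][:,:,::-1])
E
```

```text
10.3 jig [-154.1 -108.1] [ 453.9 -314.4  138. ] rot [-3.141e+00  3.000e-03  3.008e+00] F [-0.1 -0.5 -0.1] q [ 0.57  0.73 -0.02  1.93  0.03  0.48  1.97] -0.11679515280669463
[0.04, 0.02, 5.0] [-0.001, 0.003, -0.001]
-10 panel left edge y 0.0
-25 panel left edge y 0.5
-40 panel left edge y 0.5
-55 panel left edge y 0.5
-70 panel left edge y 0.5
```

View pics/w4.png

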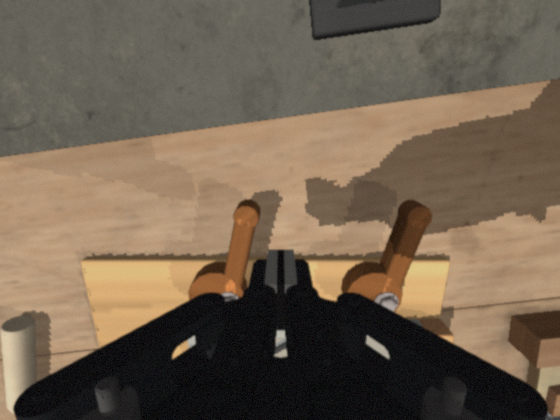

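The finger is clear, just beside the right lever (tip at (247,212)), and the panel is still home. I'll descend and compute the sweep rows.

>>> send_rows --rows '[[[0, 0, 2.5, 0, 0, 0], [0, 0, 4.7, 0, 0, 0], [0, 0, 5, 0, 0, 0]]]'

```text
clock: 10.7
eef_pos: [453.9, -312.6, 85.1]
tool_rot: [3.14, -0.002, 3.01]
force: [0.0, 0.1, 0.3]
width: -0.1
gripper_force: 0.0
```

```bash
python3 - <<'E'
from h import *
st();sweep("R",np.arange(-.22,1.5,.1))
E
```

```text
10.7 jig [-154.4 -106.3] [ 453.9 -312.6   85.1] rot [ 3.14e+00 -2.00e-03  3.01e+00] F [0.  0.1 0.3] q [ 0.56  0.82 -0.02  1.94  0.03  0.38  1.96] -0.09551714301906028
-0.22 [np.float64(0.26), np.float64(-1.33)]
-0.12 [np.float64(0.5), np.float64(-1.91)]
-0.02 [np.float64(0.67), np.float64(-2.52)]
0.08 [np.float64(0.79), np.float64(-3.03)]
0.18 [np.float64(0.86), np.float64(-3.53)]
0.28 [np.float64(0.88), np.float64(-4.03)]
0.38 [np.float64(0.86), np.float64(-4.55)]
0.48 [np.float64(0.79), np.float64(-5.07)]
0.58 [np.float64(0.67), np.float64(-5.59)]
0.68 [np.float64(0.49), np.float64(-6.11)]
0.78 [np.float64(0.26), np.float64(-6.61)]
0.88 [np.float64(-0.03), np.float64(-7.09)]
0.98 [np.float64(-0.37), np.float64(-7.55)]
1.08 [np.float64(-0.76), np.float64(-7.98)]
1.18 [np.float64(-1.21), np.float64(-8.37)]
1.28 [np.float64(-1.69), np.float64(-8.71)]
1.38 [np.float64(-2.22), np.float64(-9.0)]
1.48 [np.float64(-2.79), np.float64(-9.24)]
```

>>> send_rows --rows '[[[0.26, -1.3, -0.3, 0, 0, 0], [0.5, -1.9, -0.3, 0, 0, 0], [0.67, -2.5, -0.3, 0, 0, 0], [0.79, -3.0, -0.3, 0, 0, 0], [0.86, -3.5, -0.3, 0, 0, 0], [0.88, -4.0, -0.3, 0, 0, 0], [0.86, -4.55, -0.3, 0, 0, 0], [0.79, -5.1, -0.3, 0, 0, 0], [0.67, -5.6, -0.3, 0, 0, 0]]]'

```text
clock: 11.6
eef_pos: [439.4, -368.8, 90.4]
tool_rot: [3.141, -0.0, 3.009]
force: [1.7, 2.7, -0.3]
width: -0.1
gripper_force: 1.1
```

```bash
python3 - <<'E'
from h import *
st();sweep("R",np.arange(.68,1.6,.1));d=cam("wrist");cv2.imwrite("pics/w5.png",d["pixels"][:,:,::-1])
E
```

```text
11.6 jig [-161.3 -163.9] [ 439.4 -368.8   90.4] rot [ 3.141 -0.     3.009] F [ 1.7  2.7 -0.3] q [ 0.67  0.83 -0.03  1.88  0.05  0.44  2.04] -0.06140858993752357
0.68 [np.float64(-0.2), np.float64(-0.35)]
0.78 [np.float64(-0.43), np.float64(-0.85)]
0.88 [np.float64(-0.72), np.float64(-1.33)]
0.98 [np.float64(-1.06), np.float64(-1.79)]
1.08 [np.float64(-1.45), np.float64(-2.22)]
1.18 [np.float64(-1.9), np.float64(-2.61)]
1.28 [np.float64(-2.38), np.float64(-2.95)]
1.38 [np.float64(-2.91), np.float64(-3.24)]
1.48 [np.float64(-3.48), np.float64(-3.48)]
1.58 [np.float64(-4.07), np.float64(-3.65)]
```

View pics/w5.png

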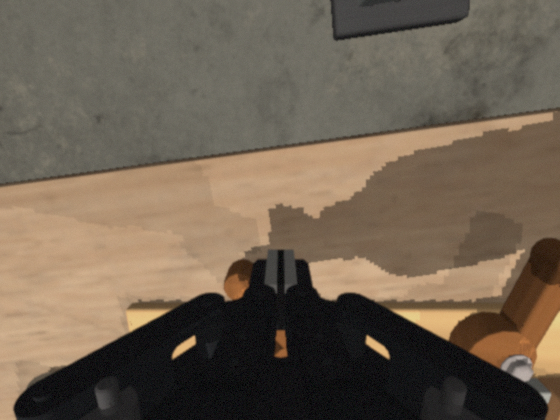

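The right lever is turning, its end at (238,280) beside the finger. Continuing.

>>> send_rows --rows '[[[-0.2, -0.35, 0.1, 0, 0, 0], [-0.43, -0.85, 0.2, 0, 0, 0], [-0.72, -1.33, 0.2, 0, 0, 0], [-1.06, -1.79, 0.2, 0, 0, 0], [-1.45, -2.22, 0.2, 0, 0, 0], [-1.7, -2.42, 0.2, 0, 0, 0], [-1.9, -2.61, 0.2, 0, 0, 0]]]'

```text
clock: 12.35
eef_pos: [454.2, -396.6, 88.2]
tool_rot: [3.141, -0.002, 3.008]
force: [-2.8, 3.5, 1.3]
width: 0.1
gripper_force: 1.9
```

```bash
python3 - <<'E'
from h import *
st();sweep("R",np.arange(1.23,1.6,.05))
E
```

```text
12.35 jig [-142.9 -189.5] [ 454.2 -396.6   88.2] rot [ 3.141e+00 -2.000e-03  3.008e+00] F [-2.8  3.5  1.3] q [ 0.69  0.86 -0.03  1.79  0.06  0.5   2.06] 0.086869190864837
1.23 [np.float64(-0.29), np.float64(-0.23)]
1.28 [np.float64(-0.54), np.float64(-0.39)]
1.33 [np.float64(-0.8), np.float64(-0.54)]
1.38 [np.float64(-1.07), np.float64(-0.68)]
1.43 [np.float64(-1.35), np.float64(-0.81)]
1.48 [np.float64(-1.64), np.float64(-0.92)]
1.53 [np.float64(-1.94), np.float64(-1.01)]
1.58 [np.float64(-2.23), np.float64(-1.09)]
```

>>> send_rows --rows '[[[-0.29, -0.2, 0, 0, 0, 0], [-0.54, -0.35, 0, 0, 0, 0], [-0.7, -0.4, 0, 0, 0, 0]]]'

```text
clock: 12.65
eef_pos: [458.0, -399.3, 87.8]
tool_rot: [3.137, -0.009, 3.009]
force: [-9.2, 7.1, 6.8]
width: 0.0
gripper_force: 5.6
```

>>> send_rows --rows '[[[-0.15, -0.05, 0, 0, 0, 0], [-0.3, -0.1, 0, 0, 0, 0], [-0.3, -0.1, 0, 0, 0, 0]]]'

```text
clock: 12.95
eef_pos: [459.8, -400.5, 87.6]
tool_rot: [3.136, -0.011, 3.008]
force: [-9.2, 6.8, 6.1]
width: 0.2
gripper_force: 5.6
```

>>> send_rows --rows '[[[-0.15, -0.05, 0, 0, 0, 0], [-0.3, -0.1, 0, 0, 0, 0], [-0.3, -0.1, 0, 0, 0, 0]]]'

```text
clock: 13.25
eef_pos: [461.4, -401.7, 87.5]
tool_rot: [3.136, -0.013, 3.008]
force: [-10.5, 7.2, 7.2]
width: -0.1
gripper_force: 6.7
```

```bash
python3 - <<'E'
from h import *
st()
E
```

```text
13.25 jig [-135.1 -193.6] [ 461.4 -401.7   87.5] rot [ 3.136 -0.013  3.008] F [-10.5   7.2   7.2] q [ 0.69  0.87 -0.03  1.76  0.05  0.53  2.06] -0.1465402755772784
```

>>> send_rows --rows '[[[-0.15, -0.05, 0, 0, 0, 0], [-0.3, -0.05, 0, 0, 0, 0], [-0.3, -0.05, 0, 0, 0, 0]]]'

```text
clock: 13.55
eef_pos: [462.1, -402.0, 87.3]
tool_rot: [3.134, -0.018, 3.007]
force: [-16.0, 9.0, 10.7]
width: -0.1
gripper_force: 9.1
```

>>> send_rows --rows '[[[-0.15, 0, 0, 0, 0, 0], [-0.3, -0.05, 0, 0, 0, 0], [-0.3, -0.05, 0, 0, 0, 0]]]'

```text
clock: 13.85
eef_pos: [462.6, -402.3, 87.1]
tool_rot: [3.133, -0.023, 3.007]
force: [-20.8, 10.9, 15.0]
width: -0.0
gripper_force: 11.5
```

```bash
python3 - <<'E'
from h import *
st();d=cam("wrist");cv2.imwrite("pics/w6.png",d["pixels"][:,:,::-1])
d=cam("top");cv2.imwrite("pics/t6.png",cv2.resize(d["pixels"][160:280,195:355,::-1],None,fx=4,fy=4))
E
```

```text
13.85 jig [-133.9 -194.1] [ 462.6 -402.3   87.1] rot [ 3.133 -0.023  3.007] F [-20.8  10.9  15. ] q [ 0.69  0.87 -0.03  1.75  0.05  0.55  2.06] -0.011541086846480936
```

>>> send_rows --rows '[[[-0.15, 0, 0, 0, 0, 0], [-0.3, 0, 0, 0, 0, 0], [-0.3, 0, 0, 0, 0, 0]]]'

```text
clock: 14.25
eef_pos: [463.1, -402.5, 87.0]
tool_rot: [3.132, -0.028, 3.006]
force: [-24.5, 11.3, 19.4]
width: 0.0
gripper_force: 13.8
```

```bash
python3 - <<'E'
from h import *
st()
E
```

```text
14.25 jig [-133.3 -194.2] [ 463.1 -402.5   87. ] rot [ 3.132 -0.028  3.006] F [-24.5  11.3  19.4] q [ 0.69  0.87 -0.03  1.74  0.05  0.56  2.05] 0.04449148160609855
```

It is at its stop (force rising, no motion). I'll back away, lift, and go towards the left lever's left side.

>>> send_rows --rows '[[[1, 0, 0, 0, 0, 0], [2.5, 0, 0, 0, 0, 0], [3.5, 0, -2, 0, 0, 0], [3.5, 1, -5.5, 0, 0, 0], [3.5, 6, -5.5, 0, 0, 0], [3.5, 11, -5.5, 0, 0, 0], [3.5, 16, -5.5, 0, 0, 0], [3.1, 19.5, -5.5, 0, 0, 0], [3.1, 19.5, -5.5, 0, 0, 0]]]'

```text
clock: 15.15
eef_pos: [473.6, -203.3, 143.9]
tool_rot: [3.139, 0.002, 3.018]
force: [-0.4, -0.8, 0.8]
width: 0.3
gripper_force: 0.0
```

```bash
python3 - <<'E'
from h import *
st();go(*world(*fin("L",-.24,12)),88)
d=cam("top");z=cv2.resize(d["pixels"][160:280,195:355,::-1],None,fx=4,fy=4)
w=cam("wrist")["pixels"][:,:,::-1];w=cv2.resize(w,None,fx=.35,fy=.35)
c=np.zeros((480,640+196,3),np.uint8);c[:,:640]=z;c[:w.shape[0],640:]=w
cv2.imwrite("pics/t7.png",cv2.resize(c,(800,459)))
E
```

```text
15.15 jig [-149.4    4.7] [ 473.6 -203.3  143.9] rot [3.139e+00 2.000e-03 3.018e+00] F [-0.4 -0.8  0.8] q [ 0.36  0.69 -0.01  2.02 -0.    0.43  1.8 ] 0.32838685003962675
[0.44, -0.21, 5.59] [0.003, 0.002, 0.01]
```

View pics/t7.png

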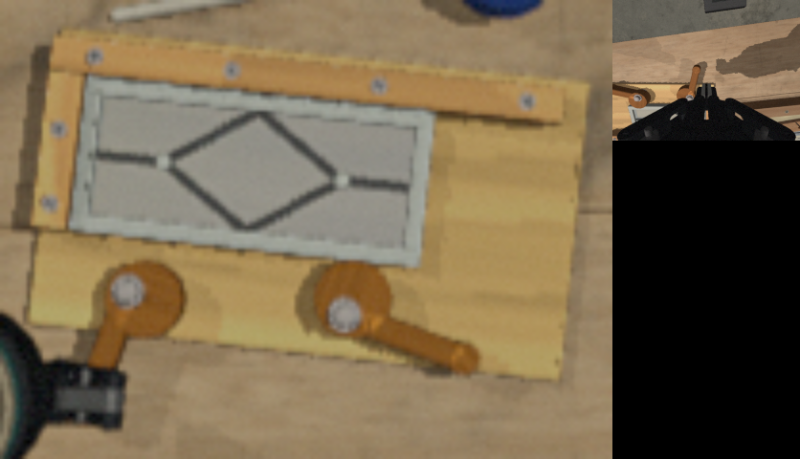

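The right lever is closed, pointing right with its end at (463,358), the panel is home in the corner, and the finger is beside the left lever. Next I descend and compute the left sweep.

>>> send_rows --rows '[[[0.4, 0, 2.5, 0, 0, 0], [0.4, 0, 5.0, 0, 0, 0], [0.4, 0, 5.4, 0, 0, 0], [0.4, 0, 5.4, 0, 0, 0]]]'

```text
clock: 15.65
eef_pos: [467.4, -211.4, 92.3]
tool_rot: [-3.139, 0.003, 3.005]
force: [-5.2, 3.6, 33.6]
width: 0.0
gripper_force: 18.2
```

```bash
python3 - <<'E'
from h import *
st();sweep("L",np.arange(-.22,1.3,.1))
E
```

```text
15.65 jig [-154.4   -4.2] [ 467.4 -211.4   92.3] rot [-3.139e+00  3.000e-03  3.005e+00] F [-5.2  3.6 33.6] q [0.37 0.78 0.   2.05 0.   0.31 1.8 ] 0.032021098419204995
-0.22 [np.float64(0.26), np.float64(-0.59)]
-0.12 [np.float64(0.5), np.float64(-1.17)]
-0.02 [np.float64(0.67), np.float64(-1.78)]
0.08 [np.float64(0.79), np.float64(-2.29)]
0.18 [np.float64(0.86), np.float64(-2.79)]
0.28 [np.float64(0.88), np.float64(-3.29)]
0.38 [np.float64(0.86), np.float64(-3.81)]
0.48 [np.float64(0.79), np.float64(-4.33)]
0.58 [np.float64(0.67), np.float64(-4.85)]
0.68 [np.float64(0.49), np.float64(-5.37)]
0.78 [np.float64(0.26), np.float64(-5.87)]
0.88 [np.float64(-0.03), np.float64(-6.35)]
0.98 [np.float64(-0.37), np.float64(-6.81)]
1.08 [np.float64(-0.76), np.float64(-7.24)]
1.18 [np.float64(-1.21), np.float64(-7.63)]
1.28 [np.float64(-1.69), np.float64(-7.97)]
```

The finger came down partly on the lever because the y position had drifted about 9 mm. I'll lift straight off, shift left and descend again.

>>> send_rows --rows '[[[0, 0, -1, 0, 0, 0], [0, 0, -4, 0, 0, 0], [0, 1.2, -4, 0, 0, 0], [0, 1.2, -4, 0, 0, 0], [0, 1.2, -4, 0, 0, 0]]]'

```text
clock: 16.15
eef_pos: [468.2, -197.5, 129.0]
tool_rot: [-3.141, -0.0, 3.008]
force: [-0.6, 0.6, -0.8]
width: -0.1
gripper_force: 0.0
```

```bash
python3 - <<'E'
from h import *
st();print(fin("L",-.24,12))
d=cam("top")
h=cv2.cvtColor(d["pixels"],cv2.COLOR_RGB2HSV);c=h[225:285,200:250]
m=((c[...,0]<14)&(c[...,1]>150)).astype(np.uint8)
for r in m: print("".join(".#"[v] for v in r))
E
```

```text
16.15 jig [-155.4    9.7] [ 468.2 -197.5  129. ] rot [-3.141 -0.     3.008] F [-0.6  0.6 -0.8] q [ 0.34  0.71  0.    2.05 -0.    0.38  1.78] -0.10644764683457719
[-153.60227643    2.69615184]
..................................................
..................................................
..................................................
..................................................
..................................................
..................................................
..................................................
..................................................
..................................................
..................................................
..................................................
..................................................
..................................................
..................................................
..................................................
..................................................
..................................................
.........................................
[... 1451 characters left out ...]
.....................................
..................................................
..................................................
..................................................
..................................................
..................................................
..................................................
..................................................
..................................................
..................................................
..................................................
..................................................
..................................................
..................................................
```

>>> send_rows --rows '[[[0, 0, 2, 0, 0, 0], [0, 0, 3.5, 0, 0, 0], [0, 0, 3.9, 0, 0, 0], [0, 0, 3.9, 0, 0, 0]]]'

```text
clock: 16.6
eef_pos: [467.7, -197.0, 89.4]
tool_rot: [3.141, -0.002, 3.008]
force: [-0.1, 0.2, -0.3]
width: 0.2
gripper_force: 0.0
```

```bash
python3 - <<'E'
from h import *
st();sweep("L",np.arange(-.32,.7,.1))
E
```

```text
16.6 jig [-156.    10.1] [ 467.7 -197.    89.4] rot [ 3.141e+00 -2.000e-03  3.008e+00] F [-0.1  0.2 -0.3] q [ 0.34  0.78  0.    2.06 -0.    0.3   1.78] 0.1871730039713278
-0.32 [np.float64(-0.2), np.float64(-1.47)]
-0.22 [np.float64(0.1), np.float64(-2.02)]
-0.12 [np.float64(0.34), np.float64(-2.6)]
-0.02 [np.float64(0.51), np.float64(-3.21)]
0.08 [np.float64(0.63), np.float64(-3.72)]
0.18 [np.float64(0.7), np.float64(-4.22)]
0.28 [np.float64(0.72), np.float64(-4.72)]
0.38 [np.float64(0.7), np.float64(-5.24)]
0.48 [np.float64(0.63), np.float64(-5.76)]
0.58 [np.float64(0.51), np.float64(-6.28)]
0.68 [np.float64(0.33), np.float64(-6.8)]
```

>>> send_rows --rows '[[[0, -1.0, 0.1, 0, 0, 0], [0.1, -2.0, 0.1, 0, 0, 0], [0.34, -2.6, 0.1, 0, 0, 0], [0.51, -3.2, 0.1, 0, 0, 0], [0.63, -3.7, 0.1, 0, 0, 0], [0.7, -4.2, 0.1, 0, 0, 0], [0.72, -4.7, 0.1, 0, 0, 0], [0.7, -5.25, 0.1, 0, 0, 0], [0.63, -5.75, 0.1, 0, 0, 0], [0.51, -6.3, 0.1, 0, 0, 0]]]'

```text
clock: 17.6
eef_pos: [454.7, -258.9, 89.3]
tool_rot: [3.141, -0.001, 3.009]
force: [0.8, 2.7, 0.1]
width: -0.1
gripper_force: 0.9
```

```bash
python3 - <<'E'
from h import *
st();sweep("L",np.arange(.68,1.3,.1))
E
```

```text
17.6 jig [-160.7  -52.9] [ 454.7 -258.9   89.3] rot [ 3.141e+00 -1.000e-03  3.009e+00] F [0.8 2.7 0.1] q [ 0.47  0.79 -0.02  2.02  0.03  0.33  1.87] -0.11564226665880187
0.68 [np.float64(-0.14), np.float64(-0.5)]
0.78 [np.float64(-0.37), np.float64(-1.0)]
0.88 [np.float64(-0.66), np.float64(-1.48)]
0.98 [np.float64(-1.0), np.float64(-1.94)]
1.08 [np.float64(-1.39), np.float64(-2.37)]
1.18 [np.float64(-1.84), np.float64(-2.76)]
1.28 [np.float64(-2.32), np.float64(-3.1)]
```

Same force pattern as for the right lever. Continuing.

>>> send_rows --rows '[[[-0.14, -0.5, 0.1, 0, 0, 0], [-0.37, -1.0, 0.1, 0, 0, 0], [-0.66, -1.48, 0.1, 0, 0, 0], [-1.0, -1.94, 0.1, 0, 0, 0], [-1.39, -2.37, 0.1, 0, 0, 0], [-1.6, -2.57, 0.1, 0, 0, 0], [-1.84, -2.76, 0.1, 0, 0, 0]]]'

```text
clock: 18.3
eef_pos: [468.9, -288.1, 88.2]
tool_rot: [3.141, -0.002, 3.009]
force: [-2.8, 4.2, 0.8]
width: 0.2
gripper_force: 2.1
```

>>> send_rows --rows '[[[-0.29, -0.2, 0, 0, 0, 0], [-0.54, -0.35, 0, 0, 0, 0], [-0.7, -0.4, 0, 0, 0, 0]]]'

```text
clock: 18.6
eef_pos: [472.9, -290.9, 87.9]
tool_rot: [3.138, -0.009, 3.009]
force: [-8.2, 6.3, 7.2]
width: -0.1
gripper_force: 5.1
```

```bash
python3 - <<'E'
from h import *
st()
E
```

```text
18.6 jig [-138.5  -82.3] [ 472.9 -290.9   87.9] rot [ 3.138 -0.009  3.009] F [-8.2  6.3  7.2] q [ 0.52  0.82 -0.02  1.92  0.04  0.41  1.9 ] -0.06830176278434857
```

>>> send_rows --rows '[[[-0.15, -0.05, 0, 0, 0, 0], [-0.3, -0.1, 0, 0, 0, 0], [-0.3, -0.1, 0, 0, 0, 0]]]'

```text
clock: 18.9
eef_pos: [474.1, -291.8, 87.7]
tool_rot: [3.137, -0.012, 3.009]
force: [-9.8, 7.2, 7.6]
width: -0.2
gripper_force: 6.0
```

>>> send_rows --rows '[[[-0.15, -0.05, 0, 0, 0, 0], [-0.3, -0.1, 0, 0, 0, 0], [-0.3, -0.1, 0, 0, 0, 0]]]'

```text
clock: 19.2
eef_pos: [475.8, -292.8, 87.5]
tool_rot: [3.136, -0.015, 3.009]
force: [-10.5, 7.0, 7.9]
width: 0.0
gripper_force: 7.2
```

>>> send_rows --rows '[[[-0.15, -0.05, 0, 0, 0, 0], [-0.3, -0.05, 0, 0, 0, 0], [-0.3, -0.05, 0, 0, 0, 0]]]'

```text
clock: 19.5
eef_pos: [477.0, -293.3, 87.4]
tool_rot: [3.135, -0.018, 3.008]
force: [-13.8, 8.2, 11.4]
width: -0.1
gripper_force: 8.8
```

>>> send_rows --rows '[[[-0.15, 0, 0, 0, 0, 0], [-0.3, -0.05, 0, 0, 0, 0], [-0.3, -0.05, 0, 0, 0, 0]]]'

```text
clock: 19.8
eef_pos: [477.6, -293.6, 87.2]
tool_rot: [3.134, -0.024, 3.008]
force: [-19.0, 10.7, 14.3]
width: 0.3
gripper_force: 11.0
```

```bash
python3 - <<'E'
from h import *
st()
E
```

```text
19.8 jig [-133.4  -84.3] [ 477.6 -293.6   87.2] rot [ 3.134 -0.024  3.008] F [-19.   10.7  14.3] q [ 0.51  0.83 -0.02  1.9   0.04  0.44  1.9 ] 0.2549279478261429
```

>>> send_rows --rows '[[[-0.15, 0, 0, 0, 0, 0], [-0.3, 0, 0, 0, 0, 0], [-0.3, 0, 0, 0, 0, 0]]]'

```text
clock: 20.1
eef_pos: [478.1, -293.7, 87.0]
tool_rot: [3.133, -0.029, 3.007]
force: [-23.2, 10.9, 18.4]
width: -0.1
gripper_force: 13.2
```

>>> send_rows --rows '[[[1, 0, 0, 0, 0, 0], [2.5, 0, 0, 0, 0, 0], [3.5, 0, -1.5, 0, 0, 0], [3.5, 0, -5.5, 0, 0, 0], [3.5, 5, -9, 0, 0, 0], [3.5, 10, -12, 0, 0, 0], [3.5, 15, -14, 0, 0, 0], [3.5, 20, -14, 0, 0, 0], [3.5, 25, -14, 0, 0, 0], [3.5, 30, -14, 0, 0, 0]]]'

```text
clock: 21.1
eef_pos: [494.1, -15.9, 229.3]
tool_rot: [3.141, 0.004, 3.008]
force: [0.8, -0.2, -0.3]
width: -0.1
gripper_force: 0.0
```

```bash
python3 - <<'E'
from h import *
st();panel()
d=cam("top");h=cv2.cvtColor(d["pixels"],cv2.COLOR_RGB2HSV)
E=np.linalg.inv(d["extrinsics"])
for c in "RL":
  # lever direction: orange hue share along a ring at r=62 about the pivot, z=28.5
  o=[]
  for f in np.arange(-.4,1.8,.02):
    w=world(*(PIV[c]+60*np.array([-np.cos(f),-np.sin(f)])));q=E@np.array([*w,28.5,1]);u=d["cx"]+d["fx"]*q[0]/-q[2];v=d["cy"]+d["fy"]*q[1]/q[2]
    p=h[int(round(v)),int(round(u))]
    if p[0]<15 and p[1]>150:o.append(f)
  print(c,"lever phi",np.round([np.mean(o),min(o),max(o)],2) if o else None)
# panel edges: front (near) edge along x, and right end along y, in jig coordinates at z=21
def pix(jx,jy,z=21):
  q=E@np.array([*world(jx,jy),z,1]);return h[int(round(d["cy"]+d["fy"]*q[1]/q[2])),int(round(d["cx"]+d["fx"]*q[0]/-q[2]))]
for jy in (-10,-90,-170): print("front x at",jy,[x for x in np.arange(-95,-60,.5) if pix(x,jy)[1]<70][:1])
E
```

```text
21.1 jig [-153.9  193.1] [494.1 -15.9 229.3] rot [3.141 0.004 3.008] F [ 0.8 -0.2 -0.3] q [-0.04  0.52  0.02  2.02 -0.01  0.6   1.43] -0.06813091697767132
-10 panel left edge y 0.0
-25 panel left edge y 0.5
-40 panel left edge y 0.5
-55 panel left edge y 0.5
-70 panel left edge y 0.5
R lever phi None
L lever phi None
front x at -10 [np.float64(-79.0)]
front x at -90 [np.float64(-78.0)]
front x at -170 [np.float64(-77.5)]
```

```bash
python3 - <<'E'
from h import *
d=cam("top");h=cv2.cvtColor(d["pixels"],cv2.COLOR_RGB2HSV);E=np.linalg.inv(d["extrinsics"])
def px(w,z):
  q=E@np.array([*w,z,1]);return int(round(d["cy"]+d["fy"]*q[1]/q[2])),int(round(d["cx"]+d["fx"]*q[0]/-q[2]))
for c in "RL":
  print(c,"disc",h[px(world(*(PIV[c]+[12,4])),28.5)])
  for f in np.arange(.9,1.7,.06): print(round(f,2),h[px(world(*(PIV[c]+58*np.array([-np.cos(f),-np.sin(f)]))),28.5)].tolist(),end=" ")
  print()
E
```

```text
R disc [ 15 182 129]
0.9 [19, 91, 145] 0.96 [18, 82, 149] 1.02 [18, 82, 149] 1.08 [18, 85, 153] 1.14 [18, 88, 113] 1.2 [18, 170, 84] 1.26 [17, 193, 160] 1.32 [16, 181, 145] 1.38 [16, 185, 154] 1.44 [20, 149, 118] 1.5 [20, 118, 175] 1.56 [19, 126, 176] 1.62 [20, 127, 171] 1.68 [20, 123, 174] 
L disc [ 15 194 130]
0.9 [17, 84, 154] 0.96 [18, 91, 152] 1.02 [17, 96, 152] 1.08 [18, 99, 150] 1.14 [18, 96, 112] 1.2 [21, 129, 83] 1.26 [15, 193, 123] 1.32 [15, 195, 137] 1.38 [16, 190, 122] 1.44 [16, 201, 117] 1.5 [19, 121, 167] 1.56 [20, 128, 173] 1.62 [20, 122, 174] 1.68 [20, 122, 174]
```

Both levers sit at the same stop angle, about 1.33 to 1.35 rad from the open direction, and the panel is home. I'm handing in.

```bash
python3 -c "
from cell import ctrl
print(ctrl.finish_job())"
```

```text
the job is handed in; nothing more can be done
None
```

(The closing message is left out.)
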